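Set the handpiece drive's click dial and start it

TASK

The handpiece drive on the jeweller's bench is set too slow: with a fingertip on its large knurled speed dial, turn the dial clockwise, click by click, until it has clicked into the position where its dark pointer line meets the long mark on the housing. Then press the push button on the same unit all the way down and let it come back up. Touch the dial only gently and lift nothing: leave the loose things on the unit and on the bench where they are.

Things in the scene. Friction and masses are not known exactly. Their poses are not given: they have to be found in the camera images.
- drive_unit: Grey box-shaped motor controller, fixed flat on the bench, 160 (own x) x 220 (own y) x 55 mm high; origin at the centre of its underside, own z up, front (own -x) roughly towards the robot. On its flat top: the dial, axis at own x 0, y +45 mm; the push button at own x -35, y -70 mm; a loose tin near own x +41, y -76 mm.
- dial_top (a point): Centre of the dial's flat top face, on its vertical axis, 69 mm above the bench. The dial is a bare aluminium disc, 88 mm in diameter (too wide to grip), 10 mm thick, its underside 4 mm above the housing, with a knurled rim 10 mm broad; the face is flat all over, grippy (friction about 0.9) and does not yield when pressed.
- dial_pointer (a point): Point on the dial's top face, 40 mm from its axis, on the line of the dark painted pointer (34 x 4 mm, from 8 to 42 mm from the axis); it turns with the dial.
- dial (a joint): Dial angle in rad, growing clockwise seen from above. It clicks (rests) at 0, 0.524, 1.047, 1.571, 2.094, 2.618, with stops just beyond both ends; at 1.571 the pointer meets the long mark. It starts in one of the first three clicks. Leaving a click takes about 0.05 N m (1.7 N along the face 30 mm from the axis: press down 4 to 10 N and drag round); past half way it runs on into the next click.
- long_mark (a point): Middle of the long white mark (20 x 4 mm) painted on the housing's top, pointing out from the dial, 60 mm from its axis along the unit's own +x (away from the robot). Short marks (7 x 2 mm) stand every 30 degrees around the dial: three before it (from own +y, the left) and two after it.
- start_button_top (a point): Centre of the top of the round black push button, 26 mm in diameter, in a round steel collar of 42 mm diameter; its top is 77 mm above the bench when up, 10 mm above the collar.
- start_button (a joint): Travel of the push button in m: 0 up, 0.006 fully down; a spring pushes back with 1.2 N at first and 4 N when fully down.
- tin: Bystander: loose round steel tin, 42 mm in diameter, 22 mm high, standing on top of the drive unit; origin at the centre of its underside.
- handpiece: Bystander: loose motor handpiece, 155 mm long, 20 mm thick, lying on the bench in front of the unit; origin under its middle, own x along it.
- tweezers: Bystander: loose steel tweezers with cork grips, 130 mm long, 10 mm high, on the bench behind the unit; origin under the middle, own x along it.
- bangle: Bystander: loose brass bangle, 68 mm outer diameter, 10 mm high, lying left of the unit; origin at its centre on the bench.
- bench_block: Bystander: loose steel block 75 x 75 x 22 mm on the right; origin at the centre of its underside.
- charcoal_block: Bystander: loose black soldering block 130 x 65 x 32 mm on the left; origin at the centre of its underside.
- compound_jar: Bystander: loose jar, 56 mm in diameter, 65 mm high, standing on the right; origin at the centre of its underside.
- chasing_hammer: Bystander: loose hammer 230 mm long lying on the left; origin under its middle, own x along the handle.

How it is judged (in metres and radians):
On the way, in this order (a step that is already met when the one before it is completed fails the run):
1. the dial has clicked into the position at the long mark (value of joint dial between 1.47 and 1.67 rad and velocity of joint dial between -0.15 and 0.15 rad/s), for 0.3 s.
2. the push button is pressed down (value of joint start_button above 0.0045 m), for 0.05 s.
At the end, for the whole second after the job is handed in: The dial rests in the click at the long mark (1.571 rad, within 0.1 rad), and after that the button was pressed at least 4.5 mm down and is up again (less than 1.5 mm down) (value of joint dial between 1.47 and 1.67 rad and velocity of joint dial between -0.1 and 0.1 rad/s and value of joint start_button below 0.0015 m); the robot touches nothing.
It fails at once if the dial was pressed or squeezed with more than 40 N (contact force between the fingers and dial above 40 N).
It fails at once if a loose thing was lifted or moved more than 25 mm (distance of any of tin, handpiece, tweezers, bangle, bench_block, charcoal_block, compound_jar, chasing_hammer from where it was at the start of the episode above 0.025 m).
It also fails if it takes over 64 s, if anything falls off the work surface, if the arm or the gripper's body presses on something with over 40 N, if the wrist force passes 120 N, or if a joint passes its speed limit or range.

ROBOT

A 6-joint arm with a two-finger parallel gripper is mounted at the origin on the work surface. World frame = base frame: x ahead of the robot, y to its left, z up, the work surface at z = 0. Lengths are in mm, angles in rad, forces in N, time in s.
With the tool pointing down it reaches from about 275 to 750 mm from the base axis. Payload 10.2 kg.
Tool frame: the origin (TCP) lies midway between the tips of the shut fingers; the grasp point (between the pads) lies 19 mm behind it; z points along the fingers, y is the line along which they close (so a half turn about z gives the same grasp; the last joint's range is limited). The gripper opens to 85 mm and grips with 20 to 120 N. Pads are 22 mm wide; open, the fingers measure 114 mm over their backs; the gripper's body (76 mm by 85 mm) begins 54 mm behind the grasp point. The pads swing forward as they close: fully open they stand 13 mm farther back than shut.
Start: joints at [1.091, 0.313, 1.498, -0, 1.331, -0.223], TCP at [133.356, 507.787, 231.294] pointing down, gripper open.
Joint ranges: [-2.94, 2.94], [-0.97, 2.17], [0.19, 2.56], [-1.23, 4.37], [0.02, 3.11], [-2.88, 2.88]. Speed limits (rad/s): [2.39, 2.39, 3.01, 3.14, 3.14, 3.14].

INTERFACE

Orientations are given as a unit quaternion [w, x, y, z].
In Python, from rig import ctrl gives the robot as it stands.
- The arm moves only by the tool send_rows, never from a script. Its argument "targets" is a list of rows, each an object with "offset": the shift along the world's x, y, z in cm, a list of three; "spin": the turn about the world's z in rad. A call has 1 to 8 rows; each row is the pose to reach, as a shift and turn from the pose commanded when the call began; what a row does not reach only later rows make up. A row lasts 1/12 s, in which the tool goes at most 41.7 mm and 7.16 degrees, less where a joint would pass 70% of its speed; a pose out of reach is approached as far as the arm can. A call with a gripper value outside its range is refused whole. "grip" is the opening, from 0 (shut) to 1 (fully open), set as the call begins (left out, the last holds). The fingers move at their own pace and stop on an object; "squeeze" is the grip in N (left out, the last holds). Time passes only in rows, so rows that repeat a pose let the fingers close. It gives the time, the measured TCP pose, the force, the opening and the grip force at its end, in the units of the state.
- ctrl.sense(): the state, without advancing time (a new reading comes with each control period).
- ctrl.capture(name): name is "scene" or "top" or "wrist"; returns (picture, depth): 400x640x3 uint8, red, green, blue; 400x640 float32, mm along the optical axis (not along the pixel's ray), 0 where there is no reading.
- ctrl.calibration(name): a dict with "fx", "fy", "cx", "cy" (pixels), "view" (4x4, takes a point from world to camera coordinates); the wrist camera has in their place "mount" (4x4, takes a point from camera to tool coordinates, whose origin is the TCP and whose axes are the flange's). Camera axes: x right, y down, z forward; pixel columns grow to the right and rows downward; lengths in mm; the calibration is good to about 2 mm. A picture is of the moment at which its call begins: read the wrist's pose just before it. calibration takes no time and is no camera call.
- ctrl.finish_job(): hands the job in; it is judged then, once.
Trained networks look in the newest picture that a camera, given by its name, has taken for a name from the list of things; names that differ only in an ending like _2 or _b are one class to them, and where a whole thing is asked for, a point or a joint stands for the part that bears it (a point fixed in the world has none). Each returns a list of dicts, best first, with "conf" (0 to 1); they miss things now and then, are a little off and sometimes report something else, mostly with a low value. They report only what shows in the picture. A call takes as long as a camera call.
- ctrl.search_frame(camera, query): "box" ([left, top, right, bottom] in pixels, round what is visible of it).
- ctrl.place_of(camera, query): "uv" ([column, row] in pixels: a listed point, or the origin of a listed thing).
The state is a dict: "time_s": time; "joints": joint angles; "dq": joint speeds; "tau": joint torques, N m; "eef_pos": TCP position; "ee_rot": TCP orientation; "force": force on the tool from outside, world axes, zero at the start; "wrist_torque": the same for the moment, N m; "grip_width": opening from 0.0 (shut) to 1.0 (fully open); "grip_force": force on a finger pad.
Only numpy, scipy, OpenCV 4.12 (cv2) and the standard library are available. Lean on these libraries where they do the work, as an engineer would, in place of code of your own. Each camera call takes 0.05 s, during which the arm holds its last target. There are 200 camera calls.

## Working session

There is one attempt and no reset: what is moved stays moved. The work goes in short steps, Python scripts to look and compute and a tool call to move; the robot and the scene stay as the last step left them, time stands still between calls to the robot, and variables do not carry over. Pictures are saved under pics/ and viewed, at most 10 in all, crops included, and the job is handed in when it is done.

Besides the shell and the picture viewer there is one more tool, called after ">>>" by a JSON object that holds its "name" and its "arguments". send_rows: Moves the arm, as the interface text tells. Its arguments: {"type":"object","properties":{"targets":{"type":"array"},"grip":{"type":"number"},"squeeze":{"type":"number"}},"required":["targets"]}

```bash
mkdir -p pics; cat > h.py <<'E'
import numpy as np, cv2
from rig import ctrl
def ray(cam,uv,z):
    c=ctrl.calibration(cam); V=np.linalg.inv(np.array(c['view']))
    d=V[:3,:3]@np.array([(uv[0]-c['cx'])/c['fx'],(uv[1]-c['cy'])/c['fy'],1]); o=V[:3,3]
    return o+d*(z-o[2])/d[2]
def px(cam,p):
    c=ctrl.calibration(cam); q=np.array(c['view'])@np.r_[p,1]
    return np.array([c['fx']*q[0]/q[2]+c['cx'],c['fy']*q[1]/q[2]+c['cy']])
E
python3 - <<'E'
from h import *
Z=dict(dial_top=69,dial_pointer=69,long_mark=55,start_button_top=77,tin=55,drive_unit=0)
for cam in('top','scene'):
    im,d=ctrl.capture(cam); cv2.imwrite(f'pics/{cam}0.png',im[:,:,::-1])
    for n,z in Z.items():
        r=ctrl.place_of(cam,n)[:2]
        print(cam,n,[(np.round(x['uv']),round(x['conf'],2),np.round(ray(cam,x['uv'],z))) for x in r])
print(ctrl.sense())
E
```

```text
top dial_top [(array([317., 211.]), 0.71, array([516.,  32.,  69.]))]
top dial_pointer [(array([304., 212.]), 0.68, array([513.,  67.,  69.]))]
top long_mark [(array([318., 189.]), 0.57, array([581.,  28.,  55.]))]
top start_button_top [(array([360., 217.]), 0.6, array([499., -85.,  77.])), (array([360., 190.]), 0.28, array([573., -87.,  77.]))]
top tin [(array([357., 188.]), 0.54, array([584., -81.,  55.]))]
top drive_unit []
scene dial_top [(array([320., 199.]), 0.61, array([517.,  28.,  69.])), (array([239., 296.]), 0.34, array([ 515., -428.,   69.]))]
scene dial_pointer [(array([324., 190.]), 0.91, array([508.,  72.,  69.])), (array([338., 133.]), 0.45, array([396., 348.,  69.]))]
scene long_mark [(array([336., 208.]), 0.79, array([583.,  35.,  55.]))]
scene start_button_top [(array([336., 207.]), 0.53, array([589.,  23.,  77.])), (array([296., 219.]), 0.44, array([499., -96.,  77.]))]
scene tin [(array([317., 228.]), 0.44, array([572., -76.,  55.])), (array([312., 216.]), 0.22, array([529., -44.,  55.]))]
scene drive_unit [(array([312., 218.]), 0.77, array([510., -14.,  -0.]))]
{'time_s': 0.7, 'joints': array([ 1.09063331e+00,  3.12895531e-01,  1.49769970e+00,  1.05142802e-05,
        1.33101329e+00, -2.23421674e-01]), 'dq': array([-0.00150941, -0.00086058, -0.00129497,  0.00089343, -0.00011951,
       -0.00149344]), 'tau': array([ 5.90783875e-04, -4.12086725e+01, -2.59881824e+01, -9.23023322e-05,
        3.50676319e-04, -2.49754589e-05]), 'eef_pos': array([133.33493673, 507.78938073, 231.29657769]), 'ee_rot': array([-7.52775807e-06,  1.28019628e-01,  9.91771634e-01, -5.68810273e-06]), 'force': array([ 0.03149595, -0.52379965,  0.56096077]), 'wrist_torque': array([ 0.00814161, -0.00604573,  0.05270202]), 'grip_force': 0.0, 'grip_width': 0.9982713031039774}
```

View pics/top0.png

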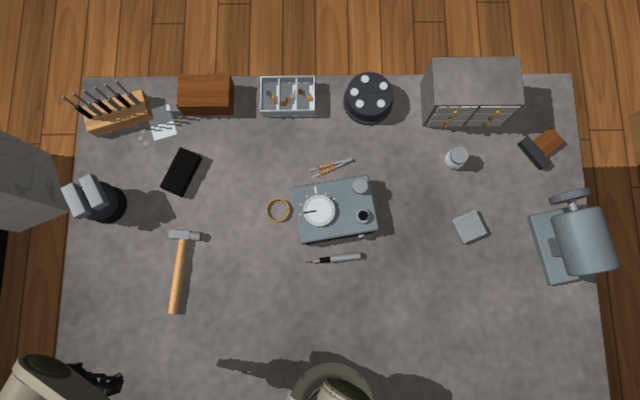

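The unit has a yaw of about +8°. The pointer is near the unit's own +y, so the dial appears to be at its first click. I'll move over the dial for a close look.

>>> {"name": "send_rows", "arguments": {"targets": [{"offset":[2,-3,0],"spin":0},{"offset":[4.1,-6,0],"spin":0},{"offset":[6.2,-9,1],"spin":0},{"offset":[8.3,-12,1],"spin":0},{"offset":[10.4,-15.2,2],"spin":0},{"offset":[12.5,-18.3,2],"spin":0},{"offset":[14.6,-21.4,2],"spin":0},{"offset":[16.7,-24.5,2],"spin":0}], "grip": 0}}

```text
time_s: 1.37
eef_pos: [301.0, 261.2, 251.6]
ee_rot: [0.0, 0.128, 0.992, 0.0]
force: [1.2, 1.2, 0.4]
grip_width: 0.002
grip_force: 0.0
```

>>> {"name": "send_rows", "arguments": {"targets": [{"offset":[2,-3,0],"spin":0},{"offset":[4.1,-6,0],"spin":0},{"offset":[6.2,-9,1],"spin":0},{"offset":[8.3,-12,1],"spin":0},{"offset":[10.4,-15.2,2],"spin":0},{"offset":[12.5,-18.3,2],"spin":0},{"offset":[14.6,-21.4,2],"spin":0},{"offset":[15.5,-23,2],"spin":0}]}}

```text
time_s: 2.03
eef_pos: [457.0, 29.6, 271.2]
ee_rot: [0.0, 0.129, 0.992, -0.0]
force: [0.1, 0.4, -0.1]
grip_width: -0.001
grip_force: 0.0
```

```bash
cat >> h.py <<'E'
from scipy.spatial.transform import Rotation as R
def wpose():
    s=ctrl.sense(); q=s['ee_rot']; T=np.eye(4); T[:3,:3]=R.from_quat(q,scalar_first=True).as_matrix(); T[:3,3]=s['eef_pos']
    return T@np.array(ctrl.calibration('wrist')['mount'])
def wray(V,uv,z):
    c=ctrl.calibration('wrist')
    d=V[:3,:3]@np.array([(uv[0]-c['cx'])/c['fx'],(uv[1]-c['cy'])/c['fy'],1]); o=V[:3,3]
    return o+d*(z-o[2])/d[2]
def wlook(name,show=True):
    V=wpose(); im,d=ctrl.capture('wrist'); cv2.imwrite(f'pics/{name}.png',im[:,:,::-1])
    for n,z in dict(dial_top=69,dial_pointer=69,long_mark=55,start_button_top=77,tin=55).items():
        r=ctrl.place_of('wrist',n)[:2]
        print(n,[(np.round(x['uv']),round(x['conf'],2),np.round(wray(V,x['uv'],z),1)) for x in r])
    s=ctrl.sense(); print(s['time_s'],s['joints'].round(2),s['eef_pos'].round(1),s['ee_rot'].round(3),s['force'].round(2),s['grip_width'])
E
python3 - <<'E'
from h import *
wlook('w1')
E
```

```text
dial_top [(array([340., 222.]), 0.93, array([520.4,  29.9,  69. ]))]
dial_pointer [(array([369., 207.]), 0.74, array([511.3,  68. ,  69. ])), (array([ 56., 245.]), 0.55, array([ 460.7, -316.5,   69. ]))]
long_mark [(array([358., 256.]), 0.76, array([578.9,  40. ,  55. ]))]
start_button_top [(array([242., 237.]), 0.8, array([505.4, -87.8,  77. ]))]
tin [(array([270., 278.]), 0.86, array([581.1, -81.6,  55. ]))]
2.3333 [-0.18  0.13  1.62  0.    1.39 -1.5 ] [454.9  33.7 271.4] [0.    0.128 0.992 0.   ] [-0.    0.12 -1.04] 0.0012072964252899823
```

View pics/w1.png

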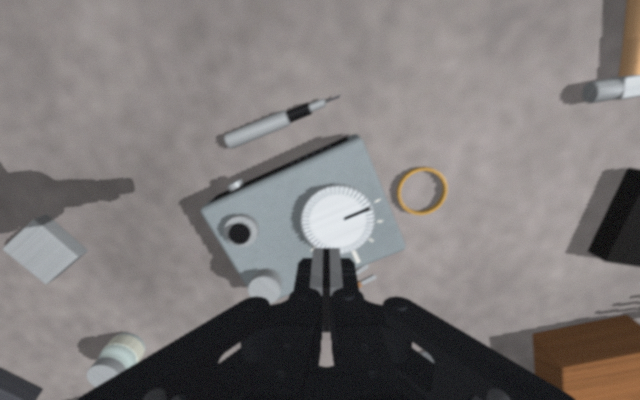

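The pointer at (360,213) points at the first short mark at (378,201). The long mark at (356,256) is the fourth mark along, so the dial is at 0 and needs 90° clockwise. I'll refine the positions while the arm is at rest.

```bash
python3 - <<'E'
from h import *
wlook('w2')
E
```

```text
dial_top [(array([335., 222.]), 0.94, array([517.5,  28.5,  69. ]))]
dial_pointer [(array([370., 210.]), 0.71, array([513. ,  72.5,  69. ]))]
long_mark [(array([350., 258.]), 0.69, array([577.3,  34.9,  55. ]))]
start_button_top [(array([235., 238.]), 0.62, array([503.1, -91.7,  77. ]))]
tin [(array([264., 279.]), 0.78, array([579.4, -84.4,  55. ]))]
2.6333 [-0.18  0.13  1.62 -0.    1.39 -1.5 ] [455.2  33.2 271.4] [ 0.     0.128  0.992 -0.   ] [0.07 0.73 0.81] -0.0038593986224825837
```

>>> {"name": "send_rows", "arguments": {"targets": [{"offset":[1,0.5,-3],"spin":0},{"offset":[2,1,-6.5],"spin":0},{"offset":[3,1.5,-10],"spin":0},{"offset":[4.1,1.5,-13.5],"spin":0},{"offset":[4.1,1.5,-16.5],"spin":0},{"offset":[4.1,1.5,-18.5],"spin":0},{"offset":[4.1,1.5,-19.5],"spin":0},{"offset":[4.1,1.5,-19.5],"spin":0}]}}

```text
time_s: 3.3
eef_pos: [495.4, 48.0, 74.7]
ee_rot: [-0.002, 0.128, 0.992, 0.0]
force: [0.6, -0.0, 0.6]
grip_width: 0.0
grip_force: 0.0
```

>>> {"name": "send_rows", "arguments": {"targets": [{"offset":[0,0,-0.1],"spin":0},{"offset":[0,0,-0.2],"spin":0},{"offset":[0,0,-0.3],"spin":0},{"offset":[0,0,-0.4],"spin":0},{"offset":[0,0,-0.4],"spin":0}]}}

```text
time_s: 3.72
eef_pos: [496.6, 47.7, 72.8]
ee_rot: [0.0, 0.128, 0.992, -0.0]
force: [-0.2, -0.2, -0.9]
grip_width: -0.003
grip_force: 0.0
```

>>> {"name": "send_rows", "arguments": {"targets": [{"offset":[0,0,-0.05],"spin":0},{"offset":[0,0,-0.1],"spin":0},{"offset":[0,0,-0.15],"spin":0},{"offset":[0,0,-0.2],"spin":0},{"offset":[0,0,-0.25],"spin":0},{"offset":[0,0,-0.25],"spin":0},{"offset":[0,0,-0.25],"spin":0}]}}

```text
time_s: 4.3
eef_pos: [496.4, 47.8, 69.8]
ee_rot: [-0.0, 0.128, 0.992, 0.0]
force: [0.7, 0.2, -0.4]
grip_width: -0.004
grip_force: 0.0
```

>>> {"name": "send_rows", "arguments": {"targets": [{"offset":[0,0,-0.04],"spin":0},{"offset":[0,0,-0.08],"spin":0},{"offset":[0,0,-0.08],"spin":0},{"offset":[0,0,-0.08],"spin":0}]}}

```text
time_s: 4.63
eef_pos: [496.4, 47.8, 69.0]
ee_rot: [0.0, 0.128, 0.992, -0.0]
force: [-0.3, 0.1, 1.5]
grip_width: -0.001
grip_force: 0.6
```

>>> {"name": "send_rows", "arguments": {"targets": [{"offset":[0,0,-0.02],"spin":0},{"offset":[0,0,-0.04],"spin":0},{"offset":[0,0,-0.04],"spin":0},{"offset":[0,0,-0.04],"spin":0}]}}

```text
time_s: 4.97
eef_pos: [496.4, 47.8, 69.0]
ee_rot: [0.0, 0.128, 0.992, -0.0]
force: [-1.6, -0.3, 5.8]
grip_width: -0.004
grip_force: 3.0
```

>>> {"name": "send_rows", "arguments": {"targets": [{"offset":[0,0,-0.02],"spin":0},{"offset":[0.16,0.18,-0.02],"spin":-0.087},{"offset":[0.34,0.34,-0.02],"spin":-0.175},{"offset":[0.53,0.49,-0.02],"spin":-0.262},{"offset":[0.74,0.63,-0.02],"spin":-0.349},{"offset":[0.95,0.74,-0.02],"spin":-0.436},{"offset":[1.18,0.835,-0.02],"spin":-0.524},{"offset":[1.18,0.835,-0.02],"spin":-0.524}]}}

```text
time_s: 5.63
eef_pos: [508.8, 55.9, 69.0]
ee_rot: [0.001, 0.383, 0.924, -0.0]
force: [-0.7, -1.0, 7.1]
grip_width: 0.003
grip_force: 3.4
```

```bash
python3 - <<'E'
from h import *
wlook('w3')
im=cv2.imread('pics/w3.png'); cv2.imwrite('pics/w3.png',cv2.resize(im,(640,400)))
E
```

```text
dial_top [(array([300., 303.]), 0.84, array([516.9,  27.7,  69. ]))]
dial_pointer [(array([370., 279.]), 0.71, array([533.1,  65. ,  69. ]))]
long_mark []
start_button_top []
tin []
5.9333 [-0.12  0.48  1.73 -0.    0.93 -0.91] [508.7  55.9  69. ] [0.001 0.381 0.925 0.   ] [-0.61 -1.18  5.58] 0.0005842852304537672
```

View pics/w3.png

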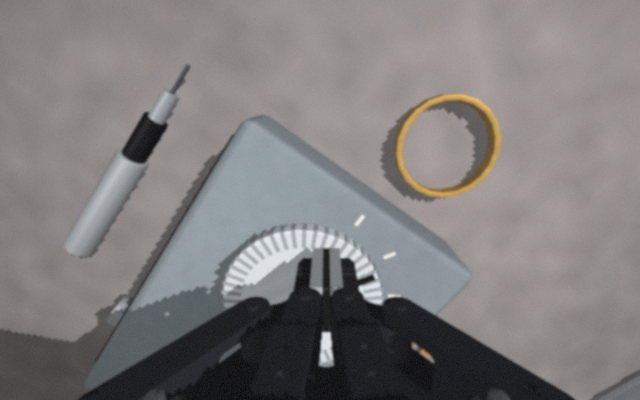

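The dial turned with the finger by one click. The pointer is now at (368,281), lined up with the second mark. I'll turn it 60° more.

>>> {"name": "send_rows", "arguments": {"targets": [{"offset":[0.23,0.075,0],"spin":-0.087},{"offset":[0.47,0.13,0],"spin":-0.175},{"offset":[0.71,0.16,0],"spin":-0.262},{"offset":[0.95,0.175,0],"spin":-0.349},{"offset":[1.2,0.165,0],"spin":-0.436},{"offset":[1.44,0.135,0],"spin":-0.524},{"offset":[1.68,0.085,0],"spin":-0.611},{"offset":[1.91,0.015,0],"spin":-0.698}]}}

```text
time_s: 6.6
eef_pos: [527.4, 55.7, 69.0]
ee_rot: [0.0, 0.675, 0.738, -0.0]
force: [-4.0, -3.6, 7.8]
grip_width: 0.001
grip_force: 3.8
```

>>> {"name": "send_rows", "arguments": {"targets": [{"offset":[0.225,-0.09,0],"spin":-0.087},{"offset":[0.44,-0.2,0],"spin":-0.175},{"offset":[0.65,-0.33,0],"spin":-0.262},{"offset":[0.84,-0.48,0],"spin":-0.349},{"offset":[0.84,-0.48,0],"spin":-0.349},{"offset":[0.84,-0.48,0],"spin":-0.349}]}}

```text
time_s: 7.1
eef_pos: [536.2, 50.6, 69.0]
ee_rot: [0.001, 0.792, 0.61, 0.0]
force: [-0.6, -4.9, 6.6]
grip_width: 0.002
grip_force: 2.8
```

```bash
python3 - <<'E'
from h import *
wlook('w4')
for n in('dial_top','dial_pointer','long_mark'):
    pass
E
```

```text
dial_top []
dial_pointer [(array([371., 277.]), 0.78, array([557.7,  35.4,  69. ]))]
long_mark [(array([399., 253.]), 0.7, array([576.4,  37.9,  55. ]))]
start_button_top []
tin []
7.4 [-0.12  0.52  1.65 -0.    0.97  0.13] [536.2  50.7  69. ] [0.001 0.792 0.611 0.   ] [-0.69 -4.2   5.8 ] 9.416514311325897e-05
```

View pics/w4.png

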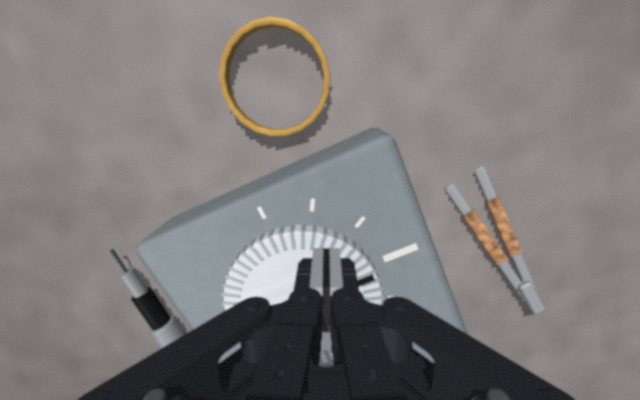

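The pointer at (367,280) lines up with the long mark at (400,253). I'll lift straight up so the click settles, and check.

>>> {"name": "send_rows", "arguments": {"targets": [{"offset":[0,0,0.1],"spin":0},{"offset":[0,0,0.4],"spin":0},{"offset":[0,0,1.5],"spin":0},{"offset":[-1,-3,4],"spin":0.1},{"offset":[-2.5,-6,7],"spin":0.2},{"offset":[-3.5,-9,8],"spin":0.3},{"offset":[-3.5,-12,8],"spin":0.4},{"offset":[-3.5,-13.9,8],"spin":0.5}]}}

```text
time_s: 8.07
eef_pos: [500.6, -89.9, 150.3]
ee_rot: [0.001, 0.615, 0.789, 0.0]
force: [-0.1, -0.8, -0.3]
grip_width: -0.0
grip_force: 0.0
```

>>> {"name": "send_rows", "arguments": {"targets": [{"offset":[0,0,0],"spin":0},{"offset":[0,0,0],"spin":0},{"offset":[0,0,0],"spin":0}]}}

```text
time_s: 8.32
eef_pos: [500.6, -86.8, 148.6]
ee_rot: [-0.0, 0.617, 0.787, 0.0]
force: [-0.6, 0.0, -0.6]
grip_width: 0.001
grip_force: 0.0
```

```bash
python3 - <<'E'
from h import *
wlook('w5')
for cam in('top','scene'):
    im,d=ctrl.capture(cam); 
    u=px(cam,[518,30,69]).astype(int); c=im[u[1]-40:u[1]+40,u[0]-55:u[0]+55,::-1]
    cv2.imwrite(f'pics/{cam}5.png',cv2.resize(c,None,fx=6,fy=6,interpolation=cv2.INTER_CUBIC))
    for n,z in dict(dial_top=69,dial_pointer=69,long_mark=55).items():
        print(cam,n,[(np.round(x['uv']),round(x['conf'],2),np.round(ray(cam,x['uv'],z))) for x in ctrl.place_of(cam,n)[:1]])
E
```

```text
dial_top [(array([393.,  53.]), 0.93, array([517.6,  29.5,  69. ])), (array([374., 119.]), 0.51, array([517.2, -13.2,  69. ]))]
dial_pointer [(array([456.,  61.]), 0.83, array([559.6,  34.9,  69. ])), (array([394.,  53.]), 0.65, array([518.1,  29.9,  69. ]))]
long_mark [(array([476.,  65.]), 0.79, array([579.1,  38.6,  55. ])), (array([510., 140.]), 0.52, array([624.3,  -4.2,  55. ]))]
start_button_top [(array([325., 220.]), 0.94, array([501.4, -92.2,  77. ]))]
tin [(array([424., 222.]), 0.95, array([583.7, -82.6,  55. ])), (array([513., 142.]), 0.56, array([626.9,  -4.4,  55. ]))]
8.6167 [-0.4   0.36  1.66  0.    1.12 -0.65] [500.7 -86.9 148.4] [-0.     0.616  0.788  0.   ] [ 0.75 -0.16  0.26] -0.0017965858553419824
top dial_top [(array([320., 208.]), 0.7, array([526.,  25.,  69.]))]
top dial_pointer [(array([315., 196.]), 0.59, array([558.,  38.,  69.]))]
top long_mark [(array([315., 190.]), 0.9, array([577.,  38.,  55.]))]
scene dial_top [(array([321., 196.]), 0.8, array([513.,  42.,  69.]))]
scene dial_pointer [(array([334., 201.]), 0.67, array([565.,  44.,  69.]))]
scene long_mark [(array([336., 209.]), 0.69, array([584.,  28.,  55.]))]
```

View pics/w5.png

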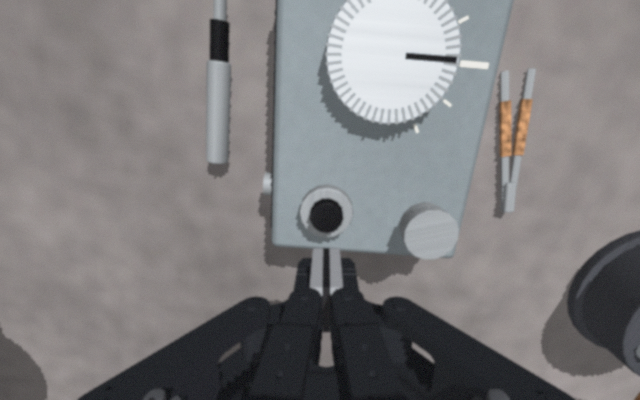

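View pics/scene5.png

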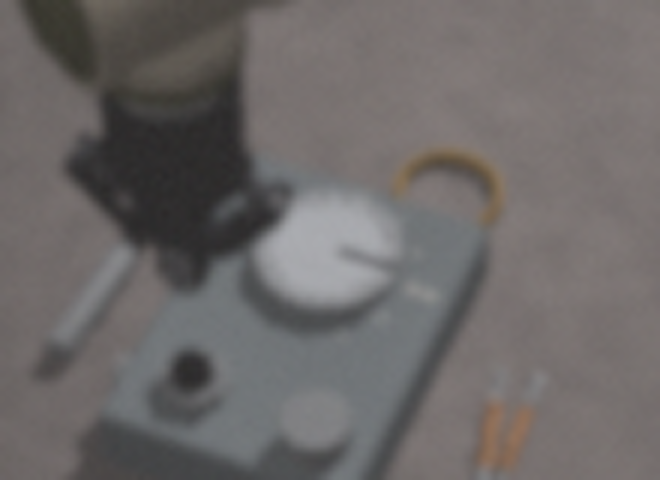

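The pointer line at (430,57) meets the long mark at (474,65), so the dial is set. The button at (326,215) is almost under the fingertip, so I'll press it now.

>>> {"name": "send_rows", "arguments": {"targets": [{"offset":[0,-0.1,-1.5],"spin":0},{"offset":[0,-0.25,-3.5],"spin":0},{"offset":[0,-0.25,-5],"spin":0},{"offset":[0,-0.25,-6],"spin":0},{"offset":[0,-0.25,-6.5],"spin":0},{"offset":[0,-0.25,-6.8],"spin":0},{"offset":[0,-0.25,-6.9],"spin":0},{"offset":[0,-0.25,-6.9],"spin":0}]}}

```text
time_s: 9.68
eef_pos: [500.9, -90.1, 79.8]
ee_rot: [0.0, 0.616, 0.788, 0.0]
force: [0.6, 0.6, -0.4]
grip_width: -0.001
grip_force: 0.0
```

>>> {"name": "send_rows", "arguments": {"targets": [{"offset":[0,0,-0.15],"spin":0},{"offset":[0,0,-0.3],"spin":0},{"offset":[0,0,-0.45],"spin":0},{"offset":[0,0,-0.6],"spin":0},{"offset":[0,0,-0.7],"spin":0},{"offset":[0,0,-0.8],"spin":0},{"offset":[0,0,-0.8],"spin":0},{"offset":[0,0,-0.8],"spin":0}]}}

```text
time_s: 10.35
eef_pos: [501.0, -90.1, 71.6]
ee_rot: [0.0, 0.616, 0.788, 0.0]
force: [1.6, 0.1, 3.5]
grip_width: 0.005
grip_force: 1.8
```

Force is 3.5 N at z = 71.6, so it is nearly at the bottom. I'll press a little further, hold, then retract.

>>> {"name": "send_rows", "arguments": {"targets": [{"offset":[0,0,-0.05],"spin":0},{"offset":[0,0,-0.1],"spin":0},{"offset":[0,0,-0.1],"spin":0},{"offset":[0,0,-0.1],"spin":0},{"offset":[0,0,-0.1],"spin":0}]}}

```text
time_s: 10.77
eef_pos: [501.0, -90.1, 71.0]
ee_rot: [0.001, 0.616, 0.788, 0.0]
force: [0.8, -0.4, 8.1]
grip_width: 0.001
grip_force: 4.1
```

>>> {"name": "send_rows", "arguments": {"targets": [{"offset":[0,0,0.3],"spin":0},{"offset":[0,0,0.8],"spin":0},{"offset":[0,0,2],"spin":0},{"offset":[0,0,4],"spin":0},{"offset":[0,0,7],"spin":0},{"offset":[0,0,9],"spin":0},{"offset":[0,0,9],"spin":0},{"offset":[0,0,9],"spin":0}]}}

```text
time_s: 11.43
eef_pos: [500.5, -89.9, 160.7]
ee_rot: [0.0, 0.616, 0.788, 0.0]
force: [0.2, -0.5, 0.7]
grip_width: 0.001
grip_force: 0.0
```

```bash
python3 - <<'E'
from h import *
wlook('w6')
E
```

```text
dial_top [(array([393.,  54.]), 0.64, array([519.1,  28.1,  69. ]))]
dial_pointer [(array([451.,  59.]), 0.93, array([559.2,  34.7,  69. ]))]
long_mark [(array([468.,  62.]), 0.7, array([577.1,  38.7,  55. ]))]
start_button_top [(array([326., 208.]), 0.74, array([500.8, -90. ,  77. ]))]
tin [(array([423., 212.]), 0.81, array([584.7, -81.7,  55. ]))]
11.7333 [-0.41  0.35  1.65 -0.    1.15 -0.65] [500.3 -89.9 159.5] [-0.001  0.616  0.788 -0.   ] [-0.3   0.08 -0.38] 0.002394035242192066
```

View pics/w6.png

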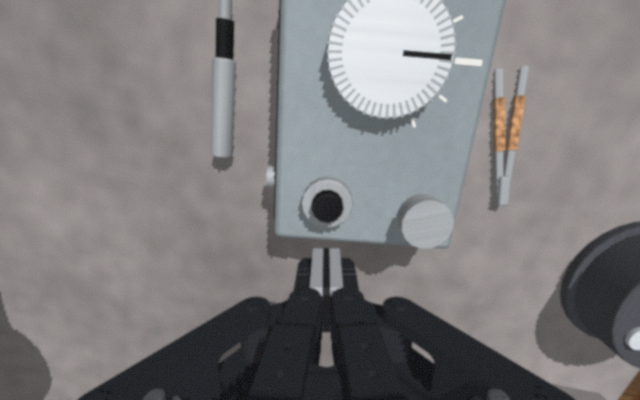

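The button at (327,206) is up again after reaching 71.0 mm with 8 N. The pointer at (428,54) still meets the long mark at (468,62), and the tin hasn't moved.

```bash
python3 -c "
from rig import ctrl
print(ctrl.finish_job())"
```

```text
the job is handed in; nothing more can be done
None
```

I turned the dial three clicks clockwise to the long mark, pressed the button fully down and let it come back up, and handed the job in at about 12 s; the last picture showed the dial on the mark and the tin in place, but no verdict was returned.

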